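Proof-load a pegboard peg with the spring scale

TASK

Before the glass perfume bottle is hung on the pegboard, test the peg that the stout spring scale is hooked to: pull that scale's upright grip plate straight out towards you until it is level with the small steel marker tab standing beside its track, hold it there for two seconds, then ease it slowly all the way back home and let go. Do not let it snap back, do not shift the marker tab, and do not pull the slim scale.

Things in the scene. Friction and masses are not known exactly. Their poses are not given: they have to be found in the camera images.
- stout_grip (a point): Stout spring scale's handle: upright aluminium plate 12 mm thick (x), 44 wide (y), 30 to 112 mm above the shelf; point: mid-plane, 85 mm up; pinch it from above, fore and aft. Pull is to its -x, about towards the robot; z up. Rod (10 mm, 40 mm up) runs to +x into a lying barrel 44 mm across, top 62 mm up, front 70 mm behind the plate at home, hooked to a low pegboard. Base board: 10 mm high.
- stout_handle (a joint): Pull of the stout scale's handle in m: 0 fully home, grows as it is pulled out, hard stop at 0.125. A damped spring draws it home: 1.8 N at home plus 0.9 N per 10 mm; let go far out, it snaps back. A thin steel pointer on the plate's mid-plane, 34 mm above the shelf, reaches 36 mm to +y, towards the marker.
- marker_tab (a point): Marker: small upright steel tab, 5 mm thick (x), 16 wide, top 42 mm above the shelf, on the tick strip of the stout scale's base board, 47 mm to +y of the handle's line of travel and 60 to 105 mm out from the handle's home. Point: its top centre; axes as stout_grip. The plate is at the mark when both points agree along x. It shifts if pushed hard.
- slim_ring (a point): Centre, 66 mm above the shelf, of the upright steel ring handle (55 mm high, bar 7 mm) of the other, slim spring scale (barrel 20 mm across, no marker), hooked to the same pegboard 200 to 380 mm to one side of the stout one. Not to be pulled.

How it is judged:
By the outcome, as a careful person would: the job done as asked, in the order asked, and still so for the second after the job is handed in, with the robot touching nothing.
It also fails if it takes over 40 s, if anything falls off the work surface, if the arm or the gripper's body presses on something with over 40 N, if the wrist force passes 120 N, or if a joint passes its speed limit or range.

ROBOT

A 6-joint arm with a two-finger parallel gripper is mounted at the origin on the work surface. World frame = base frame: x ahead of the robot, y to its left, z up, the work surface at z = 0. Lengths are in m, angles in rad, forces in N, time in s.
With the tool pointing down it reaches from about 0.3 to 0.875 m from the base axis. Payload 6.4 kg.
Tool frame: the origin (TCP) lies midway between the tips of the shut fingers; the grasp point (between the pads) lies 19 mm behind it; z points along the fingers, y is the line along which they close (so a half turn about z gives the same grasp; the last joint's range is limited). The gripper opens to 85 mm and grips with 20 to 120 N. Pads are 22 mm wide; open, the fingers measure 114 mm over their backs; the gripper's body (76 mm by 85 mm) begins 54 mm behind the grasp point. The pads swing forward as they close: fully open they stand 13 mm farther back than shut.
Start: joints at [0.942, 0.181, 1.607, -0, 1.354, -0.206], TCP at [0.236, 0.524, 0.231] pointing down, gripper open.
Joint ranges: [-2.99, 2.99], [-0.89, 2.07], [0.3, 2.58], [-1.14, 4.28], [0, 2.63], [-3.12, 3.12]. Speed limits (rad/s): [2.57, 2.57, 3.01, 3.14, 3.14, 3.14].

INTERFACE

Orientations are given as a unit quaternion [w, x, y, z].
In Python, from bench import sensors, vision, ctrl gives the robot as it stands.
- The arm moves only by the tool carry_out, never from a script. Its argument "deltas" is text: rows parted by semicolons, each of 7 numbers parted by spaces: the shift along the tool's x, y, z in mm, then the turn, a rotation vector about the tool's x, y, z in rad, then the closure, from 0 (fully open) to 1 (shut). In form: tx ty tz ax ay az claw; .... A call has 1 to 12 rows; each row is the pose to reach, as a shift and turn from the pose commanded when the call began, along the tool's axes at that moment; what a row does not reach only later rows make up. A row lasts 1/8 s, in which the tool goes at most 62.5 mm and 10.7 degrees, less where a joint would pass 70% of its speed; a pose out of reach is approached as far as the arm can. A call with a gripper value outside its range is refused whole. The fingers move at their own pace and stop on an object; the grip force is fixed at half the most. Time passes only in rows, so rows that repeat a pose let the fingers close. It gives the time, the measured TCP pose, the force, the opening and the grip force at its end, in the units of the state.
- sensors.get_obs(): the state, without advancing time (a new reading comes with each control period).
- vision.camera(name): name is "scene" or "top" or "wrist"; returns the picture (400x640x3 uint8, blue, green, red); there is no depth.
- vision.camera_model(name): a dict with "K" (3x3 intrinsics, pixels), "extrinsics" (4x4, takes a point from world to camera coordinates); the wrist camera has in their place "hand_eye" (4x4, takes a point from camera to tool coordinates, whose origin is the TCP and whose axes are the flange's). Camera axes: x right, y down, z forward; pixel columns grow to the right and rows downward; lengths in m; the calibration is good to about 2 mm. A picture is of the moment at which its call begins: read the wrist's pose just before it. camera_model takes no time and is no camera call.
- ctrl.hand_in(): hands the job in; it is judged then, once.
The state is a dict: "time_s": time; "q": joint angles; "dq": joint speeds; "joint_efforts": joint torques, N m; "eef_pos": TCP position; "eef_rot": TCP orientation; "wrist_force": force on the tool from outside, world axes, zero at the start; "torque": the same for the moment, N m; "opening": opening from 0.0 (shut) to 1.0 (fully open); "grasp_force": force on a finger pad.
Only numpy, scipy, OpenCV 4.12 (cv2) and the standard library are available. Lean on these libraries where they do the work, as an engineer would, in place of code of your own. Each camera call takes 0.05 s, during which the arm holds its last target. There are 200 camera calls.

## Working session

There is one attempt and no reset: what is moved stays moved. The work goes in short steps, Python scripts to look and compute and a tool call to move; the robot and the scene stay as the last step left them, time stands still between calls to the robot, and variables do not carry over. Pictures are saved under pics/ and viewed, at most 10 in all, crops included, and the job is handed in when it is done.

Besides the shell and the picture viewer there is one more tool, called after "Call:" in YAML: its name, and indented under it one key for each argument. carry_out: Moves the arm, as the interface text tells. Its arguments: {"type":"object","properties":{"deltas":{"type":"string"}},"required":["deltas"]}

```bash
mkdir -p pics; python3 - <<'E'
from bench import sensors, vision, ctrl
import cv2, numpy as np
o=sensors.get_obs();print(o)
for n in("scene","top"):
    cv2.imwrite(f"pics/{n}0.png",vision.camera(n)); m=vision.camera_model(n);print(n,np.round(m["K"],1).tolist(),np.round(m["extrinsics"],4).tolist())
print(vision.camera_model("wrist"))
E
```

```text
{'time_s': 0.0, 'q': array([ 9.41717822e-01,  1.81497792e-01,  1.60802892e+00, -4.32331241e-05,
        1.35380559e+00, -2.06270351e-01]), 'dq': array([-0.00035631, -0.00039454, -0.00110842,  0.00192719, -0.0025576 ,
        0.00061167]), 'joint_efforts': array([ 3.71835713e-04, -4.44858992e+01, -3.51343775e+01, -3.01931814e-04,
        9.02968895e-03, -9.63832214e-07]), 'eef_pos': array([0.23557761, 0.5239082 , 0.23039837]), 'eef_rot': array([-3.33541968e-04,  2.09828277e-01,  9.77737867e-01, -8.03613640e-04]), 'wrist_force': array([-0.77140476, -0.31950023, -0.0378452 ]), 'torque': array([ 0.01326069,  0.00508289, -0.03212246]), 'grasp_force': 0.0, 'opening': 0.9983204871622394}
scene [[461.4, 0.0, 319.4], [0.0, 461.4, 195.6], [0.0, 0.0, 1.0]] [[-0.8205, 0.5717, 0.0019, 0.4901], [0.3681, 0.5307, -0.7634, -0.1616], [-0.4375, -0.6257, -0.6459, 1.2209], [0.0, 0.0, 0.0, 1.0]]
top [[393.7, 0.0, 319.4], [0.0, 393.7, 199.8], [0.0, 0.0, 1.0]] [[0.0165, -0.9994, 0.0306, -0.0168], [-0.9959, -0.0191, -0.0886, 0.6307], [0.0892, -0.029, -0.9956, 0.7379], [0.0, 0.0, 0.0, 1.0]]
{'K': array([[349.68215646,   0.        , 317.13195902],
       [  0.        , 349.68215646, 197.40909228],
       [  0.        ,   0.        ,   1.        ]]), 'hand_eye': array([[-2.64145826e-05, -9.47487566e-01, -3.19792606e-01,
         8.15749695e-02],
       [ 9.99998861e-01,  4.57595010e-04, -1.43837014e-03,
         2.62066156e-04],
       [ 1.50917332e-03, -3.19792280e-01,  9.47486475e-01,
        -1.43062935e-01],
       [ 0.00000000e+00,  0.00000000e+00,  0.00000000e+00,
         1.00000000e+00]])}
```

View pics/scene0.png

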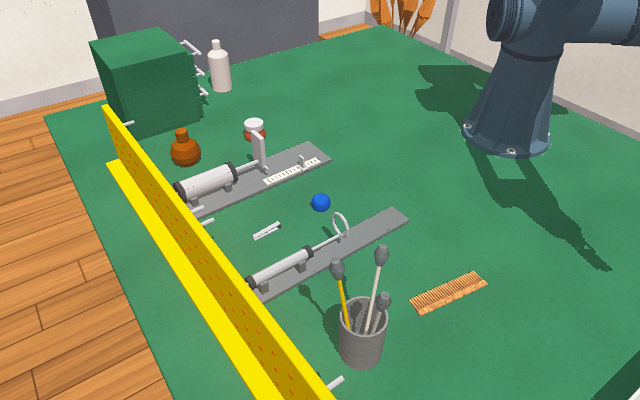

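View pics/top0.png

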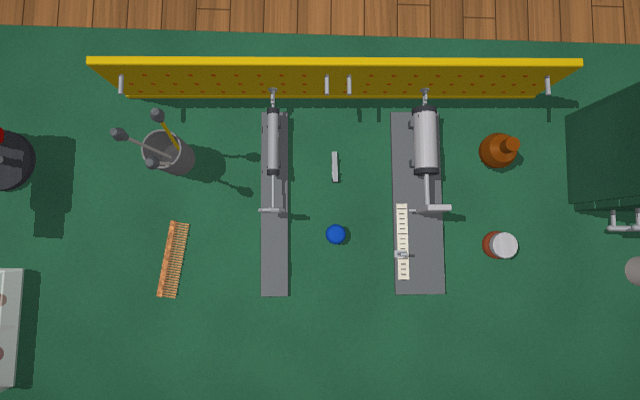

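The top view shows the stout plate's top edge at about (428–451, 207) and the marker at about (402, 253). The slim ring is at (270, 210). The scene view agrees.

```bash
cat > h.py <<'E'
import numpy as np, cv2
from scipy.spatial.transform import Rotation as R
from bench import sensors, vision
def ray(n,uv,z,T=None):
    m=vision.camera_model(n); d=np.linalg.inv(m["K"])@[*uv,1]
    if T is None: T=np.linalg.inv(m["extrinsics"])
    d=T[:3,:3]@d; c=T[:3,3]; return c+d*(z-c[2])/d[2]
def toolT(o):
    q=o["eef_rot"];T=np.eye(4);T[:3,:3]=R.from_quat([*q[1:],q[0]]).as_matrix();T[:3,3]=o["eef_pos"];return T
def wristT(o): return toolT(o)@vision.camera_model("wrist")["hand_eye"]
E
python3 - <<'E'
from h import *
for p,z in(((428,207),.112),((451,207),.112),((402,253),.042),((397,294),.01),((445,293),.01),((391,112),.01),((439,160),.01)): print(p,ray("top",p,z).round(4))
im=cv2.imread("pics/top0.png")[190:300,380:470]
cv2.imwrite("pics/c1.png",cv2.resize(im,None,fx=5,fy=5,interpolation=cv2.INTER_CUBIC))
E
```

```text
(428, 207) [ 0.6145 -0.1929  0.112 ]
(451, 207) [ 0.6153 -0.2334  0.112 ]
(402, 253) [ 0.5313 -0.1639  0.042 ]
(397, 294) [ 0.45   -0.1616  0.01  ]
(445, 293) [ 0.4531 -0.2567  0.01  ]
(391, 112) [ 0.8157 -0.1496  0.01  ]
(439, 160) [ 0.7184 -0.2477  0.01  ]
```

View pics/c1.png

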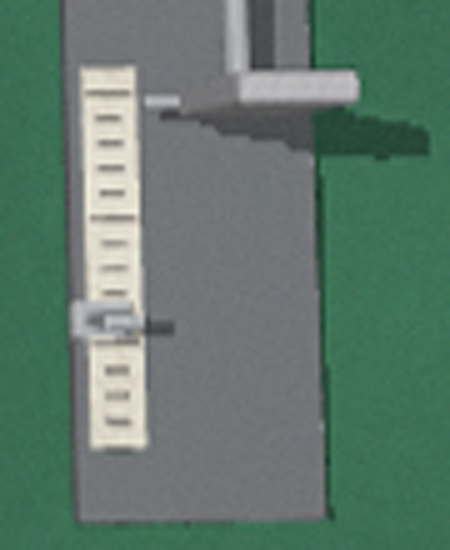

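The zoom shows the plate's top face centred at full-image (439.5, 207) and the pointer at (413, 210). The marker is at about (402, 254), with the board yawed about 0.03 rad. I'll move above the plate for a close look.

```bash
cat >> h.py <<'E'
def goal(p,yaw,o=None):
    "tool shift (mm) and turn so that TCP=p, tool z down, tool y along world x turned by yaw"
    T=toolT(o or sensors.get_obs()); c,s=np.cos(yaw),np.sin(yaw)
    G=np.array([[-s,c,0],[c,s,0],[0,0,-1.]])
    return np.round(T[:3,:3].T@(np.array(p)-T[:3,3])*1000,1), R.from_matrix(T[:3,:3].T@G).as_rotvec().round(3)
E
python3 -c "
from h import *
print(goal([.60,-.21,.22],.033))"
```

```text
(array([-633.4, -519.8,   11.1]), array([-2.000e-03,  1.000e-03,  1.115e+00]))
```

Call:
carry_out:
  deltas: "-633 -520 11 -0.002 0.001 1.115 0;-633 -520 11 -0.002 0.001 1.115 0;-633 -520 11 -0.002 0.001 1.115 0;-633 -520 11 -0.002 0.001 1.115 0;-633 -520 11 -0.002 0.001 1.115 0;-633 -520 11 -0.002 0.001 1.115 0;-633 -520 11 -0.002 0.001 1.115 0;-633 -520 11 -0.002 0.001 1.115 0;-633 -520 11 -0.002 0.001 1.115 0;-633 -520 11 -0.002 0.001 1.115 0;-633 -520 11 -0.002 0.001 1.115 0;-633 -520 11 -0.002 0.001 1.115 0"

```text
time_s: 1.6
eef_pos: [0.5695, -0.1494, 0.2208]
eef_rot: [-0.001, 0.695, 0.719, 0.001]
wrist_force: [0.3, 0.5, 0.5]
opening: 1.001
grasp_force: 0.0
```

```bash
python3 -c "
from h import *
print(goal([.60,-.21,.22],.033))"
```

```text
(array([-61.5,  28.5,   0.7]), array([ 0.001, -0.002, -0.   ]))
```

Call:
carry_out:
  deltas: "-61 29 1 0 0 0 0;-61 29 1 0 0 0 0;-61 29 1 0 0 0 0;-61 29 1 0 0 0 0"

```text
time_s: 2.1
eef_pos: [0.5996, -0.206, 0.2201]
eef_rot: [-0.001, 0.695, 0.719, 0.001]
wrist_force: [0.7, -0.6, -0.4]
opening: 1.002
grasp_force: 0.0
```

```bash
python3 - <<'E'
from h import *
o=sensors.get_obs(); im=vision.camera("wrist"); cv2.imwrite("pics/w1.png",im); print(o["eef_pos"],o["eef_rot"])
np.save("T1.npy",wristT(o))
E
```

```text
[ 0.59963752 -0.20597797  0.22013566] [-6.11237608e-04  6.94858508e-01  7.19145425e-01  1.06666637e-03]
```

View pics/w1.png

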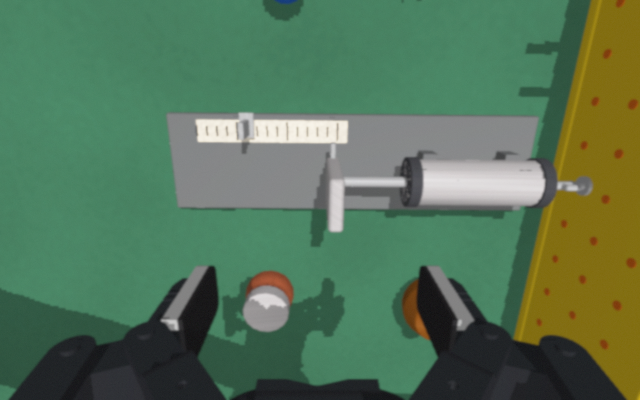

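The wrist view shows the plate's top face at x≈328–344, rows 180–231, and the pointer at (333, 150). The marker is at about (246, 127). I'll zoom in for the edges.

```bash
python3 - <<'E'
from h import *
im=cv2.imread("pics/w1.png")[100:240,220:360]
cv2.imwrite("pics/c2.png",cv2.resize(im,None,fx=4.2857,fy=4.2857,interpolation=cv2.INTER_CUBIC))
E
```

```text
(no output)
```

View pics/c2.png

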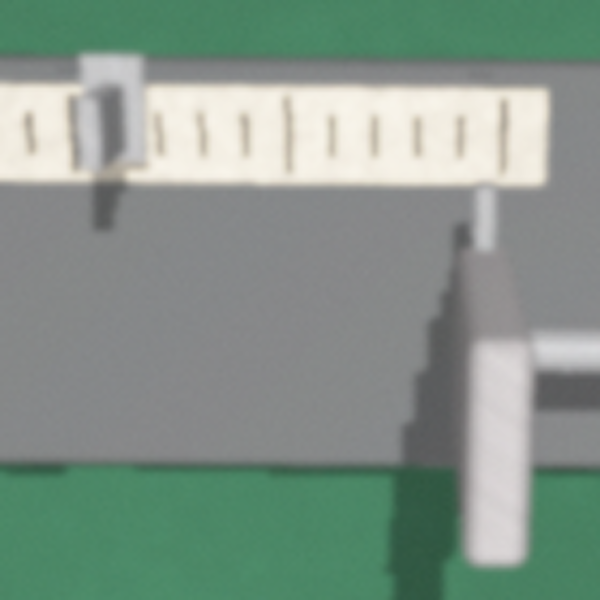

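```bash
python3 - <<'E'
from h import *
T=np.load("T1.npy"); f=lambda u,v,z: ray("wrist",(220+u/4.2857-.4,100+v/4.2857-.4),z,T)
P=f(498,452,.112);M=f(90,130,.042);Q=f(485,190,.034);B0=ray("wrist",(168,114),.01,T);B1=ray("wrist",(537,117),.01,T)
ti=[f(x,135,.0105) for x in(503,289,75)]
y=np.arctan2(*(B1-B0)[1::-1]); ax=np.array([np.cos(y),np.sin(y),0])
print(P,M,Q,"yaw",y,"travel",(P-M)@ax,"ptr",(Q-M)@ax,(M-P)@[-ax[1],ax[0],0],np.array(ti)@ax-P@ax)
print(ray("top",(439.3,207),.112))
Y=.035
print(goal([P[0],P[1],.150],Y),goal([P[0],P[1],.069],Y))
E
```

```text
[ 0.61492527 -0.21431401  0.112     ] [ 0.5292396  -0.16984352  0.042     ] [ 0.61416828 -0.18111722  0.034     ] yaw 0.026524891713389166 travel 0.08447609142640476 ptr 0.0845998073687962 0.04672737510539053 [ 0.00509036 -0.04489636 -0.09490643]
[ 0.61490183 -0.21277002  0.112     ]
(array([-9.1, 14.8, 70.4]), array([ 0.001, -0.002, -0.   ])) (array([ -9.3,  14.7, 151.4]), array([ 0.001, -0.002, -0.   ]))
```

Travel to the mark is about 84.5 mm, and the pointer gives the same figure. Descending.

Call:
carry_out:
  deltas: "-9 15 40 0 0 0 0;-9 15 70 0 0 0 0;-9 15 95 0 0 0 0;-9 15 120 0 0 0 0;-9 15 140 0 0 0 0;-9 15 151 0 0 0 0;-9 15 151 0 0 0 0;-9 15 151 0 0 0 0"

```text
time_s: 3.15
eef_pos: [0.6162, -0.216, 0.0702]
eef_rot: [0.001, 0.695, 0.719, 0.001]
wrist_force: [0.7, 0.1, 0.4]
opening: 1.0
grasp_force: 0.0
```

Call:
carry_out:
  deltas: "0 0 0 0 0 0 0.4;0 0 0 0 0 0 0.6;0 0 0 0 0 0 0.8;0 0 0 0 0 0 1;0 0 0 0 0 0 1;0 0 0 0 0 0 1;0 0 0 0 0 0 1;0 0 0 0 0 0 1"

```text
time_s: 4.15
eef_pos: [0.6146, -0.2158, 0.0694]
eef_rot: [-0.001, 0.696, 0.718, 0.001]
wrist_force: [-4.9, 0.6, 4.8]
opening: 0.136
grasp_force: 58.7
```

```bash
python3 - <<'E'
from h import *
o=sensors.get_obs(); im=vision.camera("wrist"); cv2.imwrite("pics/w2.png",im); print(o["time_s"],o["eef_pos"],o["wrist_force"],o["opening"],o["grasp_force"])
Y=.03;p=o["eef_pos"]
for d in(.0845,): print(np.round(toolT(o)[:3,:3].T@np.array([-d*np.cos(Y),-d*np.sin(Y),0])*1000,2))
E
```

```text
4.15 [ 0.61458722 -0.21577127  0.06936977] [-4.94846398  0.55318563  4.75637096] 0.13610060790581843 58.7336128950119
[ 2.00e-01 -8.45e+01  7.00e-02]
```

View pics/w2.png

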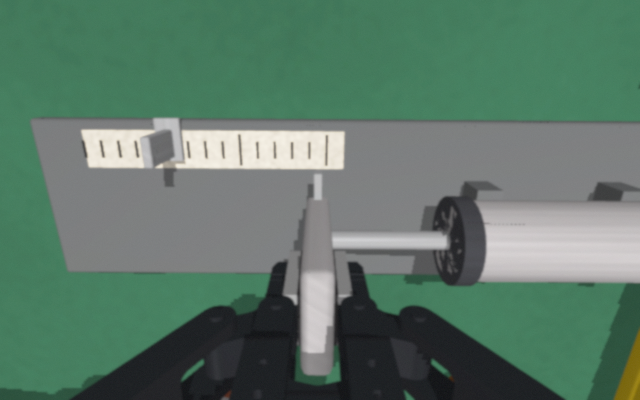

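The plate is pinched between the pads. The pointer is at (318, 185) and the marker's top at about (146, 151). I'll pull to just short of the mark, then check.

Call:
carry_out:
  deltas: "0 -3 0 0 0 0 1;0 -9 0 0 0 0 1;0 -16 0 0 0 0 1;0 -24 0 0 0 0 1;0 -32 0 0 0 0 1;0 -40 0 0 0 0 1;0 -48 0 0 0 0 1;0 -56 0 0 0 0 1;0 -64 0 0 0 0 1;0 -71 0 0 0 0 1;0 -77 0 0 0 0 1;0 -80 0 0 0 0 1"

```text
time_s: 5.7
eef_pos: [0.5362, -0.2178, 0.0694]
eef_rot: [0.001, 0.695, 0.719, 0.002]
wrist_force: [8.0, 4.1, -2.1]
opening: 0.13
grasp_force: 58.6
```

```bash
python3 - <<'E'
from h import *
o=sensors.get_obs(); im=vision.camera("wrist"); cv2.imwrite("pics/w3.png",im); print(o["time_s"],o["eef_pos"],o["wrist_force"],o["opening"],o["grasp_force"])
np.save("T3.npy",wristT(o))
c=im[120:270,240:400]
cv2.imwrite("pics/c3.png",cv2.resize(c,None,fx=4,fy=4,interpolation=cv2.INTER_CUBIC))
E
```

```text
5.7 [ 0.53618959 -0.21781887  0.06936601] [ 8.03915922  4.06212    -2.13696456] 0.1303686722007582 58.63097548484802
```

View pics/c3.png

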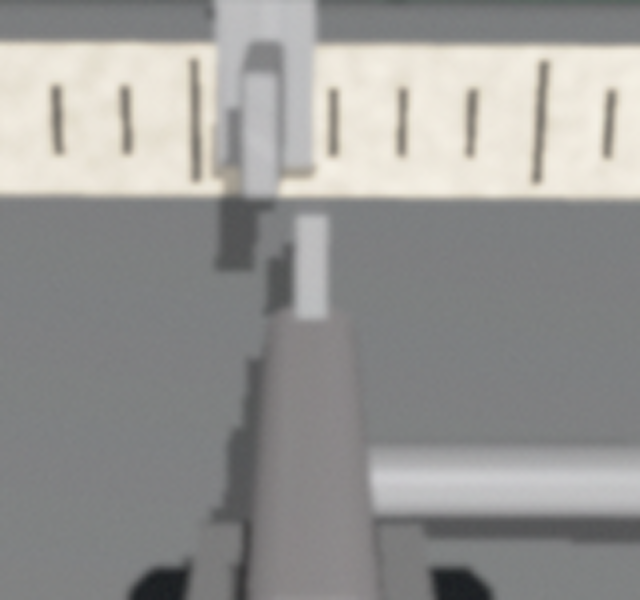

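In the crop the marker's top centre is at (260, 135) and the pointer at (312, 268). The pointer still sits slightly towards home.

```bash
python3 - <<'E'
from h import *
T=np.load("T3.npy"); f=lambda u,v,z: ray("wrist",(240+u/4-.4,120+v/4-.4),z,T)
M=f(260,135,.042);Q=f(312,268,.034);Y=.03;ax=np.array([np.cos(Y),np.sin(Y),0])
tc=f(246,140,.0105)
print(M,Q,(Q-M)@ax, (toolT(sensors.get_obs())[:3,3]-M)@ax)
E
```

```text
[ 0.52939225 -0.17046809  0.042     ] [ 0.53648073 -0.18983488  0.034     ] 0.006504378319982381 0.005154785932518302
```

Call:
carry_out:
  deltas: "0 -2 0 0 0 0 1;0 -4 0 0 0 0 1;0 -5.5 0 0 0 0 1;0 -6 0 0 0 0 1;0 -6 0 0 0 0 1"

```text
time_s: 6.38
eef_pos: [0.5305, -0.218, 0.0694]
eef_rot: [0.001, 0.695, 0.719, 0.002]
wrist_force: [9.8, 3.4, -1.1]
opening: 0.134
grasp_force: 58.6
```

```bash
python3 - <<'E'
from h import *
o=sensors.get_obs(); im=vision.camera("wrist"); print(o["time_s"],o["eef_pos"],o["wrist_force"])
np.save("T4.npy",wristT(o))
c=im[120:220,260:380]
cv2.imwrite("pics/c4.png",cv2.resize(c,None,fx=6,fy=6,interpolation=cv2.INTER_CUBIC))
E
```

```text
6.375 [ 0.5305036  -0.21799482  0.06939238] [ 9.8407328   3.36836279 -1.09750854]
```

View pics/c4.png

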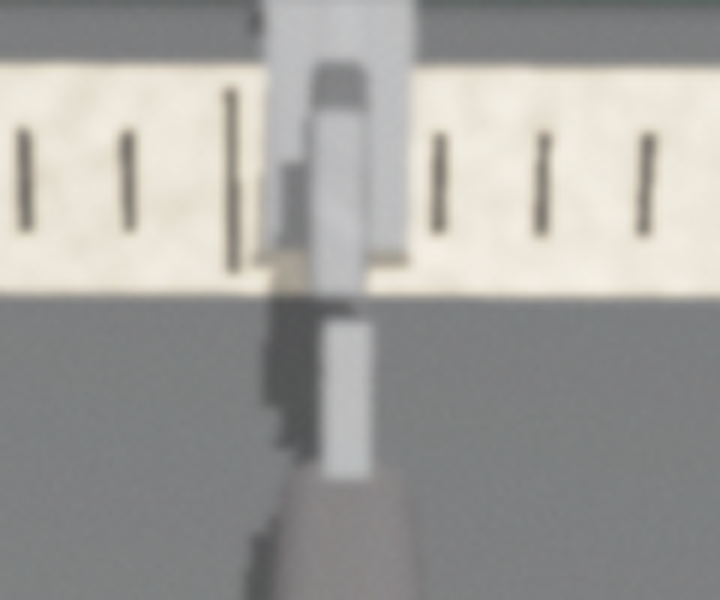

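The marker's top centre is at (340, 202) and the pointer at (348, 400) in the crop, so they are about level. I'll compute what remains.

```bash
python3 - <<'E'
from h import *
T=np.load("T4.npy"); f=lambda u,v,z: ray("wrist",(260+u/6-.4,120+v/6-.4),z,T)
M=f(340,202,.042);Q=f(348,400,.034)
for Y in(.026,.033): print((Q-M)@[np.cos(Y),np.sin(Y),0])
E
```

```text
0.0008214788039387389
0.0006853784704235426
```

Call:
carry_out:
  deltas: "0 -0.8 0 0 0 0 1;0 -0.8 0 0 0 0 1;0 -0.8 0 0 0 0 1;0 -0.8 0 0 0 0 1;0 -0.8 0 0 0 0 1;0 -0.8 0 0 0 0 1;0 -0.8 0 0 0 0 1;0 -0.8 0 0 0 0 1;0 -0.8 0 0 0 0 1;0 -0.8 0 0 0 0 1;0 -0.8 0 0 0 0 1;0 -0.8 0 0 0 0 1"

```text
time_s: 7.92
eef_pos: [0.5297, -0.218, 0.0693]
eef_rot: [0.001, 0.695, 0.719, 0.002]
wrist_force: [9.2, 4.4, -2.1]
opening: 0.128
grasp_force: 58.6
```

Call:
carry_out:
  deltas: "0 0 0 0 0 0 1;0 0 0 0 0 0 1;0 0 0 0 0 0 1;0 0 0 0 0 0 1;0 0 0 0 0 0 1;0 0 0 0 0 0 1;0 0 0 0 0 0 1;0 0 0 0 0 0 1;0 0 0 0 0 0 1;0 0 0 0 0 0 1"

```text
time_s: 9.18
eef_pos: [0.5297, -0.218, 0.0694]
eef_rot: [0.001, 0.695, 0.719, 0.002]
wrist_force: [9.5, 3.8, -1.8]
opening: 0.133
grasp_force: 58.6
```

Held for more than 2 s. Now easing back slowly.

Call:
carry_out:
  deltas: "0 1 0 0 0 0 1;0 4 0 0 0 0 1;0 8 0 0 0 0 1;0 12 0 0 0 0 1;0 16 0 0 0 0 1;0 20 0 0 0 0 1;0 24 0 0 0 0 1;0 28 0 0 0 0 1;0 32 0 0 0 0 1;0 36 0 0 0 0 1;0 40 0 0 0 0 1;0 44 0 0 0 0 1"

```text
time_s: 10.68
eef_pos: [0.5731, -0.2169, 0.0694]
eef_rot: [0.0, 0.695, 0.719, 0.001]
wrist_force: [4.4, 2.1, 0.1]
opening: 0.134
grasp_force: 59.0
```

Call:
carry_out:
  deltas: "0 4 0 0 0 0 1;0 8 0 0 0 0 1;0 12 0 0 0 0 1;0 16 0 0 0 0 1;0 20 0 0 0 0 1;0 24 0 0 0 0 1;0 28 0 0 0 0 1;0 32 0 0 0 0 1;0 35 0 0 0 0 1;0 37 0 0 0 0 1;0 39 0 0 0 0 1;0 40 0 0 0 0 1"

```text
time_s: 12.18
eef_pos: [0.6129, -0.2159, 0.0694]
eef_rot: [-0.0, 0.695, 0.719, 0.001]
wrist_force: [2.1, 3.4, 5.7]
opening: 0.128
grasp_force: 59.8
```

Call:
carry_out:
  deltas: "0 0.7 0 0 0 0 1;0 1.4 0 0 0 0 1;0 2 0 0 0 0 1;0 2 0 0 0 0 1"

```text
time_s: 12.68
eef_pos: [0.6145, -0.2158, 0.0693]
eef_rot: [-0.001, 0.695, 0.719, 0.001]
wrist_force: [0.5, 3.0, 6.1]
opening: 0.13
grasp_force: 59.9
```

Call:
carry_out:
  deltas: "0 0.5 0 0 0 0 1;0 1 0 0 0 0 1;0 1 0 0 0 0 1"

```text
time_s: 13.05
eef_pos: [0.6145, -0.2158, 0.0693]
eef_rot: [-0.001, 0.695, 0.719, 0.0]
wrist_force: [-4.7, 3.0, 9.2]
opening: 0.133
grasp_force: 60.3
```

The plate is on the home stop: x force is now −4.7 N, as at the first grasp. Releasing and retreating upwards.

Call:
carry_out:
  deltas: "0 0 0 0 0 0 0.7;0 0 0 0 0 0 0.5;0 0 0 0 0 0 0.3;0 0 0 0 0 0 0.2;0 0 0 0 0 0 0.2;0 0 -8 0 0 0 0.2;0 0 -25 0 0 0 0.2;0 0 -50 0 0 0 0.2;0 0 -90 0 0 0 0.2;0 0 -130 0 0 0 0.2;0 0 -150 0 0 0 0.2;0 0 -150 0 0 0 0.2"

```text
time_s: 14.55
eef_pos: [0.6165, -0.2165, 0.2215]
eef_rot: [0.002, 0.695, 0.719, 0.002]
wrist_force: [0.3, -1.0, 0.1]
opening: 0.8
grasp_force: 0.0
```

```bash
python3 - <<'E'
from h import *
o=sensors.get_obs(); im=vision.camera("wrist"); cv2.imwrite("pics/w5.png",im); print(o["time_s"],o["eef_pos"],o["wrist_force"])
E
```

```text
14.55 [ 0.61650155 -0.21646484  0.22149078] [ 0.34744577 -0.97149193  0.11256867]
```

View pics/w5.png

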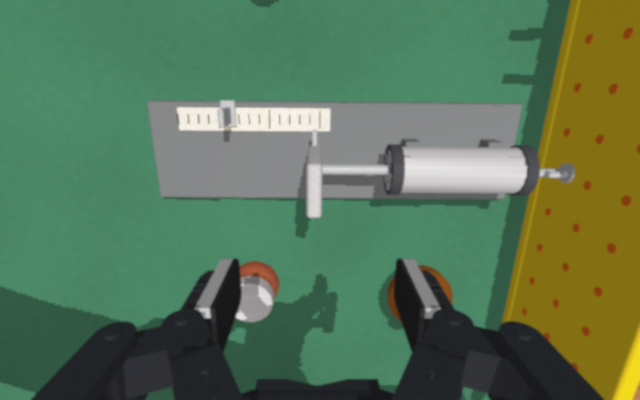

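The handle is home with the pointer at (314, 138) on the zero tick. The marker at (227, 114) is in its old place on the strip, and the gripper is clear of everything.

```bash
python3 -c "
from bench import ctrl
print(ctrl.hand_in())"
```

```text
the job is handed in; nothing more can be done
None
```

The stout scale's grip plate was pulled out level with the marker tab (about 85 mm), held there for over two seconds, eased slowly home and released; the marker tab stayed in place, the slim scale was not touched, and the job was handed in at about 14.6 s.

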